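# Set the fume airflow and hold the telescopic nozzle out over the soldering tray

### The job

Turn the airflow knob on the grey control box until its white pointer line stands at the one long, thick mark of the scale. Then press the round catch button on top of the telescopic fume nozzle so that the nozzle springs loose, take the nozzle by its upright post and pull it straight out, past the first stop, to the second stop where both sections are fully out. It is spring-loaded and slides back when released, so finish while still holding it there in the gripper; leave the firebrick, torch and jar where they stand.

Things in the scene. Friction and masses are not known exactly. Their poses are not given: they have to be found in the camera images.
- knob_grip (a point): Grip point of the airflow knob, on its upright turning axis at half the height of its black grip bar (46 mm long, 14 wide, 32 high: 16 mm above and below this point; under it a 52 mm disc). Turns with the knob: x runs along the bar, the white pointer line on the bar's top is at the -x end, z up. Turns stiffly (0.03 N m) and stays where it is left
- controller: Fixed grey control box 130 x 130 x 60 mm (high) that carries the knob in the middle of its top, with black scale marks on a white plate round the knob. Origin at the centre of its underside, its x axis roughly away from the robot
- knob (a joint): Angle of the airflow knob in rad, 0 to 4.5, growing clockwise seen from above. Thin marks stand every 0.5 rad; the long, thick mark (15 mm long, 3.6 mm wide) is at 2.0. It starts below 1.4
- button_top (a point): Centre of the top face of the catch button: upright steel push button, 26 mm diameter, in a black 40 mm collar on top of the nozzle's fixed grey barrel; its top is 13 mm above the collar, 145 mm above the table at rest. Moves with the button, which is pressed straight down. The x axis is level and points the way the nozzle pulls out
- button (a joint): Travel of the catch button in m, 0 at rest to 0.007 fully down (about 5 N; springs back). From about 0.004 on, the catch lets go of the nozzle, which then springs out by some 18 mm on its own and does not catch again; until then it cannot be pulled out
- post: The nozzle's handle: black upright round post, 22 mm diameter, 50 mm high (foot collar 28 mm wide, 5 high), on the 44 mm thick black nozzle head. Origin at the centre of its foot, 121.5 mm above the table; z up; x level, the way the nozzle pulls out. In that direction it stands 125 mm from the button's axis at the start, 225 mm at the second stop. It slides along x only and cannot turn
- nozzle (a joint): How far the inner (front) tube of the telescope, which carries the post, has slid out of the middle sleeve, in m: 0 in, 0.05 fully out. When released it rests near 0.018; pulling it to 0.05 (the first stop) takes about 3 N
- sleeve (a joint): How far the middle sleeve has slid out of the fixed barrel, in m: 0 in, 0.05 fully out. It follows after the first stop, against a spring of 5 to 8 N; the second stop is hard, with both joints at 0.05 (post 100 mm from its start)
- tray: Fixed steel tray 260 x 250 x 18 mm with a white soldering board (top 35 mm above the table), below where the nozzle is pulled out to. Origin at the centre of its underside, x the way the nozzle pulls out
- brick: White firebrick 225 x 60 x 100 mm (high), loose, standing on the tray's far side; origin at the centre of its underside, x along its length. Leave alone
- torch: Standing hand torch, metal can 52 mm in diameter with a black head, 118 mm high, loose, left of the control box; origin at the centre of its underside. Leave alone
- jar: Small white flux jar with a black lid, 44 mm in diameter, 45 mm high, loose, near the control box; origin at the centre of its underside. Leave alone
There are look-alikes about, which are no part of the job. What is shaped like the controller but blue or yellow is not meant.

How it is judged:
By the outcome, as a careful person would: the job done as asked, in the order asked, and still so for the second after the job is handed in, while the arm keeps its last pose, push and grip.
It also fails if it takes over 64 s, if anything falls off the work surface, if the arm or the gripper's body presses on something with over 40 N, if the wrist force passes 120 N, or if a joint passes its speed limit or range.

### The arm

A 6-joint arm with a two-finger parallel gripper is mounted at the origin on the work surface. World frame = base frame: x ahead of the robot, y to its left, z up, the work surface at z = 0. Lengths are in m, angles in rad, forces in N, time in s.
With the tool pointing down it reaches from about 0.25 to 0.85 m from the base axis. Payload 12.5 kg.
Tool frame: the origin (TCP) lies between the finger pads; the fingertips stand 19 mm ahead of it and the grasp point (between the pads) is the TCP; z points along the fingers, y is the direction in which the jaws open and shut (so a half turn about z gives the same grasp; the last joint's range is limited). The gripper opens to 93 mm and grips with 3 to 60 N. Pads are 15 mm wide; open, the fingers measure 128 mm over their backs; the gripper's body (75 mm by 188 mm) begins 65 mm behind the grasp point.
Start: joints at [-1.308, 0.351, 1.652, -0, 1.139, -0.085], TCP at [0.187, -0.517, 0.238] pointing down, gripper open.
Joint ranges: [-2.75, 2.75], [-0.79, 2.1], [0.01, 2.65], [-1.57, 4.71], [0.07, 3.14], [-2.87, 2.87]. Speed limits (rad/s): [2.22, 2.22, 2.79, 3.14, 3.14, 3.14].

### API

Orientations are given as [roll, pitch, yaw] about the fixed x, y, z axes, in that order (R = Rz(yaw) Ry(pitch) Rx(roll)).
In Python, from station import get_state, get_image, camera_model, job_done, regions_of gives the robot as it stands.
- The arm moves only by the tool play_rows, never from a script. Its argument "commands" is a list of rows, each an object of numbers: "ax", "ay", "az": the turn, a rotation vector about the tool's x, y, z in units of 6 degrees (1.0 is 6 degrees); "dx", "dy", "dz": the shift along the tool's x, y, z in units of 30 mm (1.0 is 30 mm); "claw": the finger opening in mm, from 0 to 93. In form: [{"ax": .., "ay": .., "az": .., "dx": .., "dy": .., "dz": .., "claw": ..}, ...]. A call has 1 to 5 rows; each row shifts and turns the commanded pose from where the row before left it, along the tool's axes as they then stand; what a row does not reach is not made up. A row lasts 1/8 s, in which the tool goes at most 62.5 mm and 10.7 degrees, less where a joint would pass 70% of its speed; a pose out of reach is approached as far as the arm can. A call is refused whole if a number of a shift passes 1 or a number of a turn 1, either way. A call with a gripper value outside its range is refused whole. The fingers move at their own pace and stop on an object; "grip_force" is the grip in N (left out, the last holds). Time passes only in rows, so rows that do not move let the fingers close. It gives the time, the measured TCP pose, the force and the opening at its end, in the units of the state.
- get_state(): the state, without advancing time (a new reading comes with each control period).
- get_image(name): name is "scene" or "top"; returns the picture (384x512x3 uint8, blue, green, red); there is no depth.
- camera_model(name): a dict with "K" (3x3 intrinsics, pixels), "eye" and "orientation" of the camera in the world. Camera axes: x right, y down, z forward; pixel columns grow to the right and rows downward; lengths in m; the calibration is good to about 2 mm. A picture is of the moment at which its call begins. camera_model takes no time and is no camera call.
- job_done(): hands the job in, once; it reports no verdict.
Trained networks look in the newest picture that a camera, given by its name, has taken for a name from the list of things; names that differ only in an ending like _2 or _b are one class to them, and where a whole thing is asked for, a point or a joint stands for the part that bears it (a point fixed in the world has none). Each returns a list of dicts, best first, with "p" (0 to 1); they miss things now and then, are a little off and sometimes report something else, mostly with a low value. They report only what shows in the picture. A call takes as long as a camera call. They do not tell look-alikes from the thing itself.
- regions_of(camera, label): "pixels" (384x512 bool, what is visible of it) and "centre" ([column, row] in pixels, amid what is visible of it).
The state is a dict: "t": time; "qpos": joint angles; "dq": joint speeds; "joint_torque": joint torques, N m; "eef_pos": TCP position; "tool_rot": TCP orientation; "force": force on the tool from outside, world axes, zero at the start; "wrist_torque": the same for the moment, N m; "gripper_width": opening from 0.0 (shut) to 1.0 (fully open).
Only numpy, scipy, OpenCV 4.12 (cv2) and the standard library are available. Lean on these libraries where they do the work, as an engineer would, in place of code of your own. Each camera call takes 0.05 s, during which the arm holds its last target. There are 200 camera calls.

## Working session

There is one attempt and no reset: what is moved stays moved. The work goes in short steps, Python scripts to look and compute and a tool call to move; the robot and the scene stay as the last step left them, time stands still between calls to the robot, and variables do not carry over. Pictures are saved under pics/ and viewed, about 8 in all and at most 12, crops included, and the job is handed in when it is done.

Besides the shell and the picture viewer there is one more tool, called after ">>>" by a JSON object that holds its "op" and its "data", one argument or row to a line. play_rows: Moves the arm, as the interface text tells. Its arguments: {"type":"object","properties":{"commands":{"type":"array"},"grip_force":{"type":"number"}},"required":["commands"]}

```bash
mkdir -p pics
python3 - <<'E'
from station import *
import cv2
print(get_state())
for n in("scene","top"):
    cv2.imwrite(f"pics/{n}0.png",get_image(n)); m=camera_model(n); print(n,m)
    for l in("knob_grip","controller","button_top","post","tray"):
        for r in regions_of(n,l)[:3]: print(l,round(r["p"],2),r["centre"],r["pixels"].sum())
E
```

```text
{'t': 0.0, 'qpos': array([-1.30761862e+00,  3.51238359e-01,  1.65240771e+00, -7.02923853e-06,
        1.13908052e+00, -8.46069631e-02]), 'dq': array([ 6.44445857e-04, -1.19417473e-03, -1.51954660e-03,  2.04206035e-03,
        4.65428233e-04,  7.31702680e-06]), 'joint_torque': array([-9.43862651e-04, -4.97321463e+01, -2.85254341e+01,  6.98274281e-02,
        2.57113675e-02, -8.60217779e-05]), 'eef_pos': array([ 0.18738655, -0.51676363,  0.23710648]), 'tool_rot': array([-3.14046224e+00, -8.94657771e-05,  3.47787564e-01]), 'force': array([-0.19205112, -0.34339162, -0.01782183]), 'wrist_torque': array([-0.02685266,  0.01312289,  0.01987764]), 'gripper_width': 1.0020000799842348}
scene {'K': array([[355.99759618,   0.        , 256.22612861],
       [  0.        , 355.99759618, 194.64098387],
       [  0.        ,   0.        ,   1.        ]]), 'eye': array([1.02785962, 0.40567371, 0.69283264]), 'orientation': array([-2.22715025,  0.00873674,  2.38505324])}
knob_grip 0.8 [215.2, 172.7] 213
knob_grip 0.75 [261.5, 139.8] 163
knob_grip 0.74 [132.5, 190.7] 266
controller 0.95 [219.4, 183.7] 1717
controller 0.8 [136.4, 202.2] 2007
controller 0.73 [197.6, 147.3] 1316
button_top 0.57 [386.6, 296.7] 170
button_top 0.5 [286.4, 281.7] 5155
post 0.83 [333.4, 257.6] 252
tray 0.75 [286.9, 283.1] 5211
top {'K': array([[357.52348077,   0.        , 255.14824605],
       [  0.        , 357.52348077, 194.51367417],
       [  0.        ,   0.        ,   1.        ]]), 'eye': array([ 0.36519018, -0.14095247,  1.23665789]), 'orientation': array([-3.02961625, -0.01284418, -1.55468561])}
knob_grip 0.75 [340.7, 129.3] 197
knob_grip 0.63 [329.5, 266.0] 235
knob_grip 0.61 [317.8, 197.3] 179
controller 0.86 [314.2, 199.7] 1627
controller 0.81 [340.4, 137.6] 1598
controller 0.79 [380.1, 222.6] 1735
tray 0.73 [203.9, 169.0] 3667
```

View pics/scene0.png

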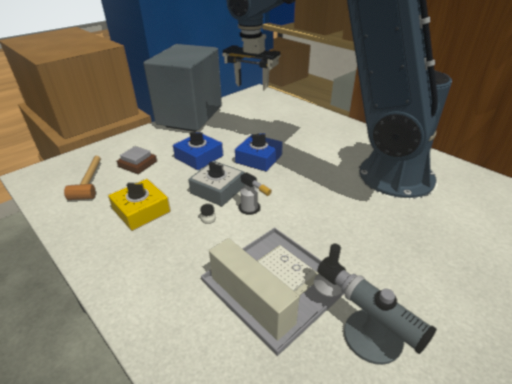

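View pics/top0.png

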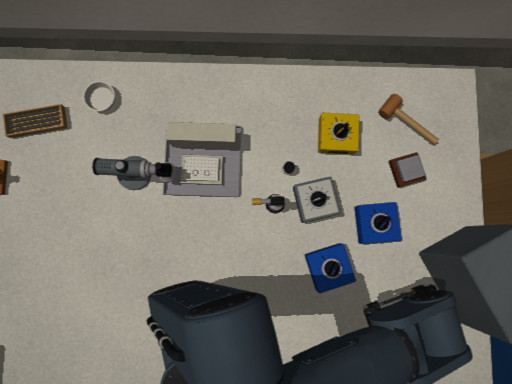

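The scene view shows the grey box at (217,180) and the nozzle at bottom right, with its post at (334,257) and button at (387,297). In the top view the grey box is at (318,199), the torch at (275,203), the jar at (289,168), the button near (120,166) and the post near (164,170). The nozzle pulls towards image right, which is about -y.

```bash
cat > h.py <<'E'
from station import *
import cv2, numpy as np
from scipy.spatial.transform import Rotation as R
def cam(n):
    m=camera_model(n); return m["K"],np.array(m["eye"]),R.from_euler("xyz",m["orientation"]).as_matrix()
def back(n,uv,z):
    K,e,Rm=cam(n); d=Rm@np.linalg.inv(K)@np.array([*uv,1.]); return e+d*(z-e[2])/d[2]
def proj(n,p):
    K,e,Rm=cam(n); q=K@(Rm.T@(np.array(p)-e)); return q[:2]/q[2]
def crop(im,u,v,w,h,s): 
    return cv2.resize(im[v:v+h,u:u+w],None,fx=s,fy=s,interpolation=cv2.INTER_CUBIC)
E
python3 - <<'E'
from h import *
t=cv2.imread("pics/top0.png"); s=cv2.imread("pics/scene0.png")
a=crop(t,292,173,56,56,7); b=crop(t,88,142,96,56,4); 
c=np.zeros((400+230,800,3),np.uint8); c[:392,:392]=a; c[392:392+224,:384]=b
c[:400,400:800]=crop(s,310,235,130,130,3.0769)[:400,:400]
c[400:600,400:800]=crop(s,180,155,70,50,5)[:200,:350].shape and cv2.resize(s[155:195,180:260],(400,200),interpolation=cv2.INTER_CUBIC)
cv2.imwrite("pics/c1.png",c[:600])
for n,l,z in(("top","controller",.06),("top","knob_grip",.08),("scene","knob_grip",.08),("scene","post",.146),("top","post",.146),("top","button_top",.14),("scene","button_top",.14)):
    for r in regions_of(n,l)[:4]: print(n,l,round(r["p"],2),r["centre"],back(n,r["centre"],z).round(3))
E
```

```text
top controller 0.86 [314.2, 199.7] [ 0.484 -0.35   0.06 ]
top controller 0.81 [340.4, 137.6] [ 0.697 -0.439  0.06 ]
top controller 0.79 [380.1, 222.6] [ 0.412 -0.567  0.06 ]
top knob_grip 0.75 [340.7, 129.3] [ 0.719 -0.435  0.08 ]
top knob_grip 0.63 [329.5, 266.0] [ 0.27  -0.395  0.08 ]
top knob_grip 0.61 [317.8, 197.3] [ 0.49  -0.358  0.08 ]
top knob_grip 0.19 [160.7, 166.0] [0.584 0.157 0.08 ]
scene knob_grip 0.8 [215.2, 172.7] [ 0.5   -0.344  0.08 ]
scene knob_grip 0.75 [261.5, 139.8] [ 0.255 -0.394  0.08 ]
scene knob_grip 0.74 [132.5, 190.7] [ 0.729 -0.437  0.08 ]
scene knob_grip 0.65 [193.8, 137.8] [ 0.418 -0.573  0.08 ]
scene post 0.83 [333.4, 257.6] [0.575 0.149 0.146]
scene button_top 0.57 [386.6, 296.7] [0.578 0.272 0.14 ]
scene button_top 0.5 [286.4, 281.7] [0.686 0.121 0.14 ]
```

View pics/c1.png

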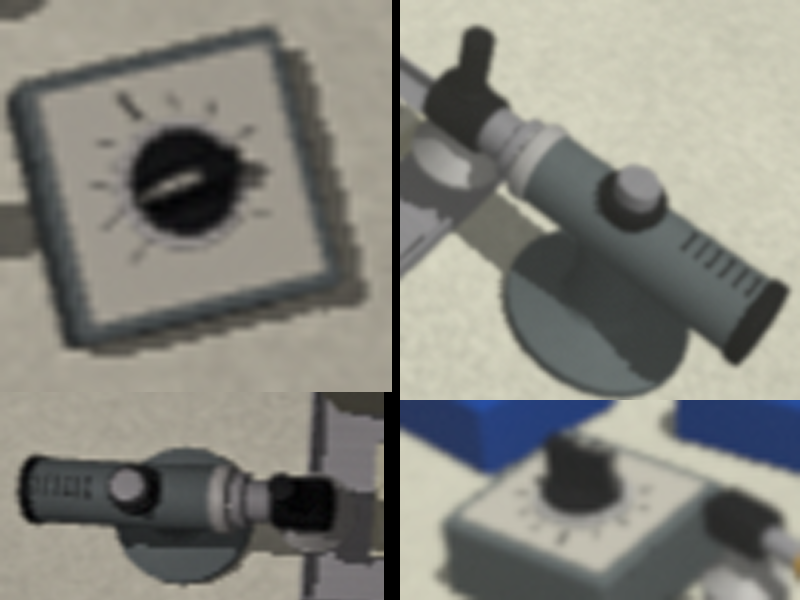

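The crop shows the knob disc centre near top px (318.4,199), with the thick mark to its upper left. The pointer end points left and slightly down, at about 0.63 rad on the scale. The button top is at scene (387,295) and top (120,165). Next I'll compute the geometry.

Run:
```python
from h import *
from scipy.optimize import least_squares
def tri(a,b):
    f=lambda p: np.r_[proj("top",p)-a,proj("scene",p)-b]
    r=least_squares(f,[.5,0,.1]); return r.x.round(4),r.fun.round(1)
m=np.array([(140,257),(113,218),(100,184),(107,143),(130,105),(173,100),(211,107),(248,131),(265,172),(262,212)])/7+[292,173]-.43
w=np.array([back("top",p,.0605)[:2] for p in m]); al=np.arange(10)*.5
f=lambda q:(q[:2]+q[2]*np.c_[np.cos(q[3]-al),np.sin(q[3]-al)]-w).ravel()
r=least_squares(f,[.49,-.35,.035,3.8]);print("scale",r.x.round(4),abs(r.fun).max().round(4))
c=r.x
for z in(.095,.1,.105):
    a=[back("top",np.array(p)/7+[292,173]-.43,z)[:2] for p in((140,195),(200,172))]
    d=a[0]-a[1]; print("pointer yaw",np.degrees(np.arctan2(d[1],d[0])),"knob",(c[3]-np.arctan2(d[1],d[0])+np.pi)%(2*np.pi)-np.pi, "thick dir deg",np.degrees(c[3]-2))
print("pix of axis at z", [(z,proj("scene",[c[0],c[1],z]).round(1).tolist(),proj("top",[c[0],c[1],z]).round(1).tolist()) for z in(.06,.08,.1,.11)])
bt=lambda u,v:(88+u/4-.4,142+(v-392)/4-.4); bs=lambda u,v:(310+(u-400)/3.077-.4,235+v/3.077-.4)
print("button",tri(bt(127,485),bs(640,182)),back("top",bt(127,485),.145),back("scene",bs(640,182),.145))
print("post top",back("scene",bs(478,38),.1715),"foot",back("scene",bs(470,83),.1265), "post top->topcam",proj("top",back("scene",bs(478,38),.1715)))
# barrel axis: caps
print("rear collar/front ring top px dir",back("top",bt(40,490),.11),back("top",bt(300,503),.1))
```

```text
scale [ 0.4878 -0.361   0.0399  2.5998] 0.0034
pointer yaw 111.8727097170256 knob 0.6472851131874142 thick dir deg 34.36785581814756
pointer yaw 111.87270971702563 knob 0.6472851131874133 thick dir deg 34.36785581814756
pointer yaw 111.87270971702571 knob 0.647285113187412 thick dir deg 34.36785581814756
pix of axis at z [(0.06, [215.6, 174.3], [317.5, 198.6]), (0.08, [215.1, 169.0], [318.7, 198.0]), (0.1, [214.6, 163.6], [319.9, 197.3]), (0.11, [214.4, 160.8], [320.5, 197.0])]
button (array([0.5725, 0.2703, 0.1421]), array([-0.5,  0.3, -0.4,  0. ])) [0.57292818 0.26760457 0.145     ] [0.57443869 0.27149429 0.145     ]
post top [0.57100888 0.14556935 0.1715    ] foot [0.56966731 0.14486813 0.1265    ] post top->topcam [156.73162407 164.51288931]
rear collar/front ring top px dir [0.57426844 0.34932276 0.11      ] [0.5693918  0.14527077 0.1       ]
```

>>> {"op": "play_rows", "data": {
  "commands": [
    {"dx": 0.93, "dy": -0.12, "claw": 40},
    {"dx": 0.93, "dy": -0.12, "claw": 40},
    {"dx": 0.93, "dy": -0.12, "claw": 40},
    {"dx": 0.93, "dy": -0.12, "claw": 40},
    {"dx": 0.93, "dy": -0.12, "claw": 40}
  ]
}}

```text
$.commands[0]: bad value
```

>>> {"op": "play_rows", "data": {
  "commands": [
    {"dx": 0.93, "dy": -0.12, "claw": 40},
    {"dx": 0.93, "dy": -0.12, "claw": 40},
    {"dx": 0.93, "dy": -0.12, "claw": 40},
    {"dx": 0.93, "dy": -0.12, "claw": 40},
    {"dx": 0.93, "dy": -0.12, "claw": 40}
  ]
}}

```text
$.commands[0]: bad value
```

>>> {"op": "play_rows", "data": {
  "commands": [
    {"dx": 0.93, "dy": -0.12, "claw": 40},
    {"dx": 0.93, "dy": -0.12, "claw": 40},
    {"az": -1, "claw": 40},
    {"az": -1, "claw": 40},
    {"az": -1, "claw": 40}
  ]
}}

```text
$.commands[0]: bad value
```

>>> {"op": "play_rows", "data": {
  "commands": [
    {"az": -1, "claw": 40},
    {"az": -1, "claw": 40},
    {"az": -1, "claw": 40},
    {"az": -1, "claw": 40},
    {"az": -1, "claw": 40}
  ]
}}

```text
$.commands[0]: bad value
```

>>> {"op": "play_rows", "data": {
  "commands": [
    {"az": -1, "claw": 40},
    {"az": -1, "claw": 40},
    {"az": -1, "claw": 40},
    {"az": -1, "claw": 40},
    {"claw": 40}
  ]
}}

```text
$.commands[0]: bad value
```

>>> {"op": "play_rows", "data": {
  "commands": [
    {"ax": 0, "ay": 0, "az": 0, "dx": 0.93, "dy": -0.12, "dz": 0, "claw": 40},
    {"ax": 0, "ay": 0, "az": 0, "dx": 0.93, "dy": -0.12, "dz": 0, "claw": 40},
    {"ax": 0, "ay": 0, "az": 0, "dx": 0.93, "dy": -0.12, "dz": 0, "claw": 40},
    {"ax": 0, "ay": 0, "az": 0, "dx": 0.93, "dy": -0.12, "dz": 0, "claw": 40},
    {"ax": 0, "ay": 0, "az": 0, "dx": 0.93, "dy": -0.12, "dz": 0, "claw": 40}
  ]
}}

```text
t: 1.58
eef_pos: [0.3133, -0.4521, 0.2377]
tool_rot: [3.141, -0.0, 0.348]
force: [0.2, -0.4, -0.1]
gripper_width: 0.511
```

>>> {"op": "play_rows", "data": {
  "commands": [
    {"ax": 0, "ay": 0, "az": 0, "dx": 0.93, "dy": -0.12, "dz": 0, "claw": 40},
    {"ax": 0, "ay": 0, "az": 0, "dx": 0.93, "dy": -0.12, "dz": 0, "claw": 40},
    {"ax": 0, "ay": 0, "az": 0, "dx": 0.93, "dy": -0.12, "dz": 0, "claw": 40},
    {"ax": 0, "ay": 0, "az": 0, "dx": 0.93, "dy": -0.12, "dz": 0, "claw": 40},
    {"ax": 0, "ay": 0, "az": 0, "dx": 0.93, "dy": -0.12, "dz": 0, "claw": 40}
  ]
}}

```text
t: 2.2
eef_pos: [0.4383, -0.3876, 0.2376]
tool_rot: [-3.142, 0.0, 0.348]
force: [0.6, 0.5, 0.1]
gripper_width: 0.432
```

>>> {"op": "play_rows", "data": {
  "commands": [
    {"ax": 0, "ay": 0, "az": 0, "dx": 0.93, "dy": -0.12, "dz": 0, "claw": 40},
    {"ax": 0, "ay": 0, "az": -1, "dx": 0.93, "dy": -0.12, "dz": 0, "claw": 40},
    {"ax": 0, "ay": 0, "az": -1, "dx": 0, "dy": 0, "dz": 0.4, "claw": 40},
    {"ax": 0, "ay": 0, "az": -1, "dx": 0, "dy": 0, "dz": 0.4, "claw": 40},
    {"ax": 0, "ay": 0, "az": -1, "dx": 0, "dy": 0, "dz": 0.4, "claw": 40}
  ]
}}

```text
t: 2.82
eef_pos: [0.4876, -0.3622, 0.2012]
tool_rot: [-3.142, -0.0, 0.77]
force: [-0.1, -0.4, -0.8]
gripper_width: 0.429
```

>>> {"op": "play_rows", "data": {
  "commands": [
    {"ax": 0, "ay": 0, "az": -1, "dx": 0, "dy": 0, "dz": 0.2, "claw": 40},
    {"ax": 0, "ay": 0, "az": -1, "dx": 0, "dy": 0, "dz": 0.2, "claw": 40},
    {"ax": 0, "ay": 0, "az": -1, "dx": 0, "dy": 0, "dz": 0.2, "claw": 40},
    {"ax": 0, "ay": 0, "az": -1, "dx": 0, "dy": 0, "dz": 0.2, "claw": 40},
    {"ax": 0, "ay": 0, "az": -1, "dx": 0, "dy": 0, "dz": 0, "claw": 40}
  ]
}}

```text
t: 3.45
eef_pos: [0.4873, -0.3622, 0.1771]
tool_rot: [-3.141, -0.0, 1.294]
force: [0.1, -0.3, 0.4]
gripper_width: 0.434
```

>>> {"op": "play_rows", "data": {
  "commands": [
    {"ax": 0, "ay": 0, "az": -1, "dx": 0, "dy": 0, "dz": 0, "claw": 40},
    {"ax": 0, "ay": 0, "az": -1, "dx": 0, "dy": 0, "dz": 0, "claw": 40},
    {"ax": 0, "ay": 0, "az": -1, "dx": 0, "dy": 0, "dz": 0, "claw": 40},
    {"ax": 0, "ay": 0, "az": -1, "dx": 0, "dy": 0, "dz": 0, "claw": 40},
    {"ax": 0, "ay": 0, "az": -1, "dx": 0, "dy": 0, "dz": 0, "claw": 40}
  ]
}}

```text
t: 4.08
eef_pos: [0.4875, -0.3623, 0.1776]
tool_rot: [-3.142, -0.0, 1.817]
force: [-0.0, 0.4, -0.3]
gripper_width: 0.434
```

>>> {"op": "play_rows", "data": {
  "commands": [
    {"ax": 0, "ay": 0, "az": -1, "dx": 0, "dy": 0, "dz": 0, "claw": 40},
    {"ax": 0, "ay": 0, "az": 0, "dx": 0, "dy": 0, "dz": 0, "claw": 40},
    {"ax": 0, "ay": 0, "az": 0, "dx": 0, "dy": 0, "dz": 0, "claw": 40}
  ]
}}

```text
t: 4.45
eef_pos: [0.4875, -0.3623, 0.1776]
tool_rot: [-3.142, -0.0, 1.916]
force: [0.7, 0.5, 0.1]
gripper_width: 0.433
```

>>> {"op": "play_rows", "data": {
  "commands": [
    {"ax": 0, "ay": 0, "az": -0.35, "dx": 0.04, "dy": 0, "dz": 0.7, "claw": 40},
    {"ax": 0, "ay": 0, "az": 0, "dx": 0, "dy": 0, "dz": 0.7, "claw": 40},
    {"ax": 0, "ay": 0, "az": 0, "dx": 0, "dy": 0, "dz": 0.7, "claw": 40},
    {"ax": 0, "ay": 0, "az": 0, "dx": 0, "dy": 0, "dz": 0.6, "claw": 40},
    {"ax": 0, "ay": 0, "az": 0, "dx": 0, "dy": 0, "dz": 0, "claw": 40}
  ]
}}

```text
t: 5.08
eef_pos: [0.4866, -0.3608, 0.0955]
tool_rot: [-3.141, -0.002, 1.955]
force: [-0.3, 0.4, 0.3]
gripper_width: 0.429
```

Run:
```python
from h import *
s=get_image("scene");t=get_image("top");print(get_state()["eef_pos"])
c=np.hstack([crop(s,180,125,80,80,5),crop(t,290,170,60,60,6.66667)[:400,:400]]);cv2.imwrite("pics/c2.png",c)
```

```text
[ 0.48733878 -0.36141642  0.09711944]
```

View pics/c2.png

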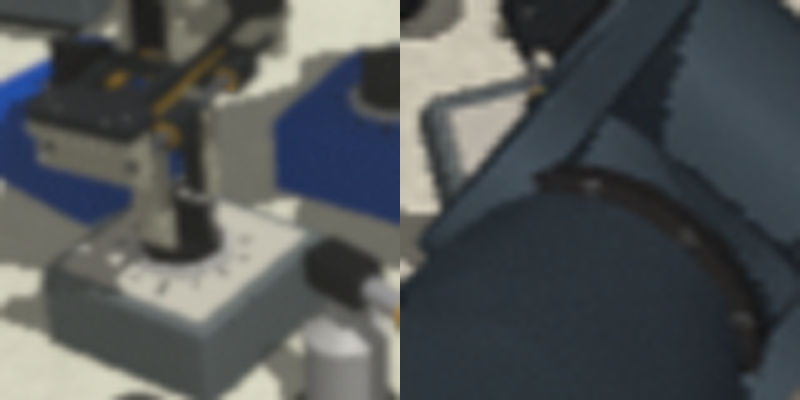

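The fingers straddle the bar well, so I'll grip and turn clockwise.

>>> {"op": "play_rows", "data": {
  "commands": [
    {"ax": 0, "ay": 0, "az": 0, "dx": 0, "dy": 0, "dz": 0.1, "claw": 0},
    {"ax": 0, "ay": 0, "az": 0, "dx": 0, "dy": 0, "dz": 0, "claw": 0},
    {"ax": 0, "ay": 0, "az": 0, "dx": 0, "dy": 0, "dz": 0, "claw": 0},
    {"ax": 0, "ay": 0, "az": 0, "dx": 0, "dy": 0, "dz": 0, "claw": 0},
    {"ax": 0, "ay": 0, "az": 0, "dx": 0, "dy": 0, "dz": 0, "claw": 0}
  ],
  "grip_force": 25
}}

```text
t: 5.8
eef_pos: [0.4887, -0.3609, 0.094]
tool_rot: [3.139, 0.002, 1.955]
force: [9.8, 3.4, -2.4]
gripper_width: 0.15
```

>>> {"op": "play_rows", "data": {
  "commands": [
    {"ax": 0, "ay": 0, "az": 0.5, "dx": 0, "dy": 0, "dz": 0, "claw": 0},
    {"ax": 0, "ay": 0, "az": 0.5, "dx": 0, "dy": 0, "dz": 0, "claw": 0},
    {"ax": 0, "ay": 0, "az": 0.5, "dx": 0, "dy": 0, "dz": 0, "claw": 0},
    {"ax": 0, "ay": 0, "az": 0.5, "dx": 0, "dy": 0, "dz": 0, "claw": 0},
    {"ax": 0, "ay": 0, "az": 0, "dx": 0, "dy": 0, "dz": 0, "claw": 0}
  ]
}}

```text
t: 6.42
eef_pos: [0.4882, -0.361, 0.094]
tool_rot: [3.139, 0.001, 1.745]
force: [6.5, 2.8, -1.2]
gripper_width: 0.148
```

>>> {"op": "play_rows", "data": {
  "commands": [
    {"ax": 0, "ay": 0, "az": 1, "dx": 0, "dy": 0.04, "dz": 0, "claw": 0},
    {"ax": 0, "ay": 0, "az": 1, "dx": 0, "dy": 0, "dz": 0, "claw": 0},
    {"ax": 0, "ay": 0, "az": 1, "dx": 0, "dy": 0, "dz": 0, "claw": 0},
    {"ax": 0, "ay": 0, "az": 1, "dx": 0, "dy": 0, "dz": 0, "claw": 0},
    {"ax": 0, "ay": 0, "az": 1, "dx": 0, "dy": 0, "dz": 0, "claw": 0}
  ]
}}

```text
t: 7.05
eef_pos: [0.4872, -0.3609, 0.0939]
tool_rot: [-3.139, 0.0, 1.219]
force: [-8.1, 1.2, 6.9]
gripper_width: 0.151
```

>>> {"op": "play_rows", "data": {
  "commands": [
    {"ax": 0, "ay": 0, "az": 1, "dx": 0, "dy": 0, "dz": 0, "claw": 0},
    {"ax": 0, "ay": 0, "az": 1, "dx": 0, "dy": 0, "dz": 0, "claw": 0},
    {"ax": 0, "ay": 0, "az": 1, "dx": 0, "dy": 0, "dz": 0, "claw": 0},
    {"ax": 0, "ay": 0, "az": 1, "dx": 0, "dy": 0, "dz": 0, "claw": 0},
    {"ax": 0, "ay": 0, "az": 1, "dx": 0, "dy": 0, "dz": 0, "claw": 0}
  ]
}}

```text
t: 7.68
eef_pos: [0.4863, -0.3602, 0.0939]
tool_rot: [-3.136, 0.002, 0.696]
force: [-14.8, 5.2, 12.0]
gripper_width: 0.15
```

>>> {"op": "play_rows", "data": {
  "commands": [
    {"ax": 0, "ay": 0, "az": 0.93, "dx": 0, "dy": 0, "dz": 0, "claw": 0},
    {"ax": 0, "ay": 0, "az": 0, "dx": 0, "dy": 0, "dz": 0, "claw": 0},
    {"ax": 0, "ay": 0, "az": 0, "dx": 0, "dy": 0, "dz": 0, "claw": 0}
  ]
}}

```text
t: 8.05
eef_pos: [0.4861, -0.36, 0.0939]
tool_rot: [-3.136, 0.003, 0.601]
force: [-14.4, 6.1, 12.7]
gripper_width: 0.148
```

>>> {"op": "play_rows", "data": {
  "commands": [
    {"ax": 0, "ay": 0, "az": 0, "dx": 0, "dy": 0, "dz": 0, "claw": 45},
    {"ax": 0, "ay": 0, "az": 0, "dx": 0, "dy": 0, "dz": 0, "claw": 45},
    {"ax": 0, "ay": 0, "az": 0, "dx": 0, "dy": 0, "dz": 0, "claw": 45},
    {"ax": 0, "ay": 0, "az": 0, "dx": 0, "dy": 0, "dz": -0.5, "claw": 45},
    {"ax": 0, "ay": 0, "az": 0, "dx": 0, "dy": 0, "dz": -0.9, "claw": 45}
  ]
}}

```text
t: 8.68
eef_pos: [0.4881, -0.3608, 0.1363]
tool_rot: [-3.141, 0.0, 0.601]
force: [1.4, -1.0, 1.3]
gripper_width: 0.486
```

>>> {"op": "play_rows", "data": {
  "commands": [
    {"ax": 0, "ay": 0, "az": 0, "dx": 0, "dy": 0, "dz": -1, "claw": 45},
    {"ax": 0, "ay": 0, "az": 0, "dx": 0, "dy": 0, "dz": -1, "claw": 45},
    {"ax": 0, "ay": 0, "az": 0, "dx": 0, "dy": 0, "dz": -1, "claw": 0},
    {"ax": 0, "ay": 0, "az": 0, "dx": 0.5, "dy": -0.5, "dz": 0, "claw": 0},
    {"ax": 0, "ay": 0, "az": 0, "dx": 0.89, "dy": -0.98, "dz": 0, "claw": 0}
  ]
}}

```text
t: 9.3
eef_pos: [0.4974, -0.2998, 0.2254]
tool_rot: [-3.142, -0.0, 0.6]
force: [0.6, -0.2, 0.1]
gripper_width: 0.211
```

>>> {"op": "play_rows", "data": {
  "commands": [
    {"ax": 0, "ay": 0, "az": 0, "dx": 0.89, "dy": -0.98, "dz": 0, "claw": 0},
    {"ax": 0, "ay": 0, "az": 0, "dx": 0.89, "dy": -0.98, "dz": 0, "claw": 0},
    {"ax": 0, "ay": 0, "az": 0, "dx": 0.89, "dy": -0.98, "dz": 0, "claw": 0},
    {"ax": 0, "ay": 0, "az": 0, "dx": 0.89, "dy": -0.98, "dz": 0, "claw": 0},
    {"ax": 0, "ay": 0, "az": 0, "dx": 0.89, "dy": -0.98, "dz": 0, "claw": 0}
  ]
}}

```text
t: 9.93
eef_pos: [0.5239, -0.1017, 0.225]
tool_rot: [-3.141, 0.001, 0.602]
force: [-0.4, -0.6, -0.1]
gripper_width: 0.007
```

Run:
```python
from h import *
t=get_image("top");cv2.imwrite("pics/t3.png",t);s=get_image("scene");cv2.imwrite("pics/s3.png",s);print(get_state()["eef_pos"],get_state()["tool_rot"])
cv2.imwrite("pics/c3.png",np.hstack([crop(t,292,173,56,56,7),crop(s,185,150,56,56,7)]))
```

```text
[ 0.52407346 -0.10030527  0.2250643 ] [-3.14009979e+00  3.76477646e-04  6.04622879e-01]
```

View pics/c3.png

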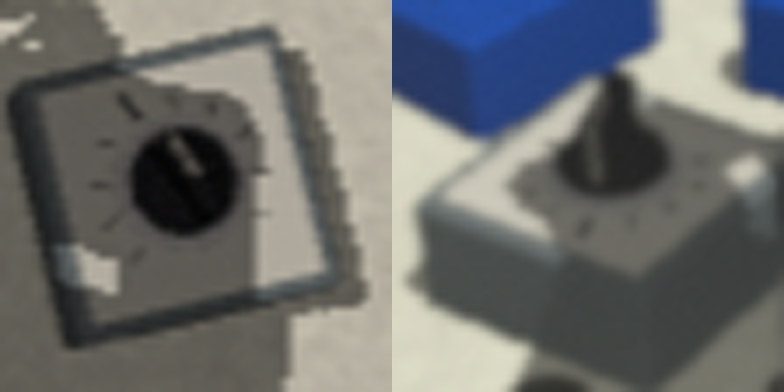

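The pointer line runs (197,172)→(172,138) in the crop, nearly parallel to the thick mark at (122,95)–(138,118). I'll measure that numerically.

Run:
```python
from h import *
def pca(img,mask,z):
    v,u=np.nonzero(mask); w=img[mask]; P=np.array([back("top",(a,b),z)[:2] for a,b in zip(u+292,v+173)])
    m=(P*w[:,None]).sum(0)/w.sum(); C=((P-m)*w[:,None]).T@(P-m); e,V=np.linalg.eigh(C); d=V[:,1]; 
    return m,np.degrees(np.arctan2(d[1],d[0]))%180,e
def box(s,x0,y0,x1,y1):
    m=np.zeros((56,56),bool); m[int(y0/7):int(y1/7)+1,int(x0/7):int(x1/7)+1]=1; return m
for f in("pics/top0.png","pics/t3.png"):
    g=cv2.cvtColor(cv2.imread(f),cv2.COLOR_BGR2GRAY)[173:229,292:348].astype(float)
    b=box(g,108,85,146,126); w=np.clip(np.median(g[b])-12-g,0,None); w[~b]=0
    m,a,e=pca(w,b&(w>0),.06); print(f,"thick",m,a,e)
    if "t3" in f:
        b=box(g,155,125,210,185); w=np.clip(g-45,0,None)*b; print(w[17:27,21:31].astype(int)); mp,a,e=pca(w,b&(w>0),.1); print("line",mp,a)
    c=np.array([.4882,-.3608]); d=m-c; print("thick radial deg",np.degrees(np.arctan2(d[1],d[0])), "r",np.hypot(*d))
d=mp-c; print("line centre radial",np.degrees(np.arctan2(d[1],d[0])),np.hypot(*d))
```

```text
pics/top0.png thick [ 0.5234331  -0.33608975] 40.824724800912975 [0.00094774 0.00678542]
thick radial deg 35.04336656664083 r 0.043034497765392726
pics/t3.png thick [ 0.52335788 -0.3362308 ] 41.02070763907926 [0.00028453 0.00256102]
[[ 0 40 37 37 36 37 37 40 41 44]
 [ 0 26 11 10  0  0  0  4 25 38]
 [ 0  0  0  0  0  0  0  0  0  3]
 [ 0  0  0 10 27  0  0  0  0  0]
 [ 0  0  0  0 17 11  0  0  0  0]
 [ 0  0  0  0  0  9  1  0  0  0]
 [ 0  0  0  0  0 12 28  0  0  0]
 [ 0  0  0  0  0  0 16 10  0  0]
 [ 0  0  0  0  0  0  0  0  0  0]
 [ 0  0  0  0  0  0  0  0  0  0]]
line [ 0.50703317 -0.35573794] 86.86163256359278
thick radial deg 34.94680720653464 r 0.04289198748686812
line centre radial 15.044623391167887 0.019501608760013524
```

Run:
```python
from h import *
a=back("top",(292+24.73,173+20),.1);b=back("top",(292+27.38,173+24),.1);d=a-b
print(np.degrees(np.arctan2(d[1],d[0])))
print("axis from line at z=.1; mid",(a+b)/2)
```

```text
33.5782546154545
axis from line at z=.1; mid [ 0.49520859 -0.3552016   0.1       ]
```

Pointer and thick mark agree to about 1°. Now on to the button.

>>> {"op": "play_rows", "data": {
  "commands": [
    {"ax": 0, "ay": 0, "az": 0, "dx": 0.83, "dy": -0.92, "dz": 0, "claw": 0},
    {"ax": 0, "ay": 0, "az": 0, "dx": 0.83, "dy": -0.92, "dz": 0, "claw": 0},
    {"ax": 0, "ay": 0, "az": 0, "dx": 0.83, "dy": -0.92, "dz": 0, "claw": 0},
    {"ax": 0, "ay": 0, "az": 0, "dx": 0.83, "dy": -0.92, "dz": 0, "claw": 0},
    {"ax": 0, "ay": 0, "az": 0, "dx": 0.83, "dy": -0.92, "dz": 0, "claw": 0}
  ]
}}

```text
t: 10.65
eef_pos: [0.5486, 0.0813, 0.2251]
tool_rot: [-3.141, 0.001, 0.601]
force: [0.2, -0.2, -0.2]
gripper_width: 0.003
```

>>> {"op": "play_rows", "data": {
  "commands": [
    {"ax": 0, "ay": 0, "az": 0, "dx": 0.83, "dy": -0.92, "dz": 0, "claw": 0},
    {"ax": 0, "ay": 0, "az": 0, "dx": 0.83, "dy": -0.92, "dz": 0, "claw": 0},
    {"ax": 0, "ay": 0, "az": 0, "dx": 0.83, "dy": -0.92, "dz": 0, "claw": 0},
    {"ax": 0, "ay": 0, "az": 0, "dx": 0.83, "dy": -0.92, "dz": 0, "claw": 0},
    {"ax": 0, "ay": 0, "az": 0, "dx": 0.83, "dy": -0.92, "dz": 0, "claw": 0}
  ]
}}

```text
t: 11.28
eef_pos: [0.5733, 0.2653, 0.2251]
tool_rot: [-3.141, 0.001, 0.601]
force: [-0.3, -0.2, 0.5]
gripper_width: 0.01
```

>>> {"op": "play_rows", "data": {
  "commands": [
    {"ax": 0, "ay": 0, "az": 1, "dx": 0, "dy": 0, "dz": 0, "claw": 0},
    {"ax": 0, "ay": 0, "az": 1, "dx": 0, "dy": 0, "dz": 0, "claw": 0},
    {"ax": 0, "ay": 0, "az": 1, "dx": 0, "dy": 0, "dz": 0, "claw": 0},
    {"ax": 0, "ay": 0, "az": 1, "dx": 0, "dy": 0, "dz": 0, "claw": 0},
    {"ax": 0, "ay": 0, "az": 1, "dx": 0, "dy": 0, "dz": 0, "claw": 0}
  ]
}}

```text
t: 11.9
eef_pos: [0.5732, 0.2641, 0.2249]
tool_rot: [3.141, 0.001, 0.074]
force: [0.4, 0.3, 0.1]
gripper_width: 0.004
```

>>> {"op": "play_rows", "data": {
  "commands": [
    {"ax": 0, "ay": 0, "az": 0.97, "dx": 0, "dy": 0, "dz": 0.5, "claw": 0},
    {"ax": 0, "ay": 0, "az": 0, "dx": 0, "dy": 0, "dz": 0.5, "claw": 0},
    {"ax": 0, "ay": 0, "az": 0, "dx": 0, "dy": 0, "dz": 0, "claw": 0},
    {"ax": 0, "ay": 0, "az": 0, "dx": 0, "dy": 0, "dz": 0, "claw": 0}
  ]
}}

```text
t: 12.4
eef_pos: [0.5738, 0.2644, 0.1959]
tool_rot: [-3.142, -0.0, -0.023]
force: [0.7, 0.6, -0.7]
gripper_width: 0.003
```

Run:
```python
from h import *
s=get_image("scene");st=get_state();print(st["eef_pos"],st["tool_rot"],st["qpos"],st["force"])
cv2.imwrite("pics/c4.png",crop(s,310,215,130,130,4))
```

```text
[0.57391284 0.26446125 0.19609783] [-3.14132914e+00 -6.03862256e-04 -2.30499640e-02] [3.58141326e-01 5.39943532e-01 1.46747970e+00 2.20231557e-05
 1.13351086e+00 1.95197822e+00] [ 0.47201439  0.16867908 -0.01649739]
```

View pics/c4.png

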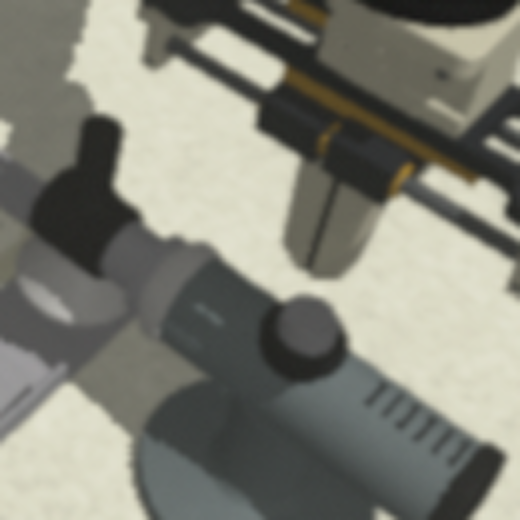

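The closed tips hang at scene (390,281), just above the button at (388,295). I'll shift 5 mm in +y and press.

>>> {"op": "play_rows", "data": {
  "commands": [
    {"ax": 0, "ay": 0, "az": 0, "dx": 0, "dy": -0.18, "dz": 0.3, "claw": 0},
    {"ax": 0, "ay": 0, "az": 0, "dx": 0, "dy": 0, "dz": 0.5, "claw": 0},
    {"ax": 0, "ay": 0, "az": 0, "dx": 0, "dy": 0, "dz": 0.2, "claw": 0},
    {"ax": 0, "ay": 0, "az": 0, "dx": 0, "dy": 0, "dz": 0.1, "claw": 0},
    {"ax": 0, "ay": 0, "az": 0, "dx": 0, "dy": 0, "dz": 0.1, "claw": 0}
  ]
}}

```text
t: 13.08
eef_pos: [0.5738, 0.2697, 0.1598]
tool_rot: [3.142, 0.0, -0.024]
force: [-3.5, -0.1, 4.0]
gripper_width: 0.004
```

>>> {"op": "play_rows", "data": {
  "commands": [
    {"ax": 0, "ay": 0, "az": 0, "dx": 0, "dy": 0, "dz": 0.08, "claw": 0},
    {"ax": 0, "ay": 0, "az": 0, "dx": 0, "dy": 0, "dz": 0, "claw": 0},
    {"ax": 0, "ay": 0, "az": 0, "dx": 0, "dy": 0, "dz": 0, "claw": 0}
  ]
}}

```text
t: 13.45
eef_pos: [0.5738, 0.2698, 0.1574]
tool_rot: [-3.142, -0.0, -0.024]
force: [-4.1, -1.7, 3.8]
gripper_width: 0.004
```

>>> {"op": "play_rows", "data": {
  "commands": [
    {"ax": 0, "ay": 0, "az": 0, "dx": 0, "dy": 0, "dz": -0.5, "claw": 0},
    {"ax": 0, "ay": 0, "az": 0, "dx": 0, "dy": 0, "dz": -1, "claw": 0},
    {"ax": 0, "ay": 0, "az": 0, "dx": 0, "dy": 0, "dz": -1, "claw": 60},
    {"ax": 0, "ay": 0, "az": 0, "dx": 0, "dy": 0, "dz": 0, "claw": 60}
  ]
}}

```text
t: 13.95
eef_pos: [0.575, 0.2702, 0.2352]
tool_rot: [-3.14, -0.005, -0.024]
force: [-0.2, 0.4, -0.1]
gripper_width: 0.174
```

Run:
```python
from h import *
s=get_image("scene");st=get_state();print(st["eef_pos"],st["tool_rot"],st["force"])
cv2.imwrite("pics/c5.png",crop(s,300,215,130,130,4))
for r in regions_of("scene","post")[:2]:
    v,u=np.nonzero(r["pixels"]);print(r["p"],r["centre"],u.min(),u.max(),v.min(),v.max(),back("scene",r["centre"],.1465))
```

```text
[0.57429099 0.26990939 0.23328371] [-3.14072631e+00 -2.22083526e-03 -2.39853058e-02] [-0.05157917  0.0499956   0.16466163]
0.82 [326.1, 247.8] 320 333 238 261 [0.56448113 0.12174063 0.1465    ]
```

View pics/c5.png

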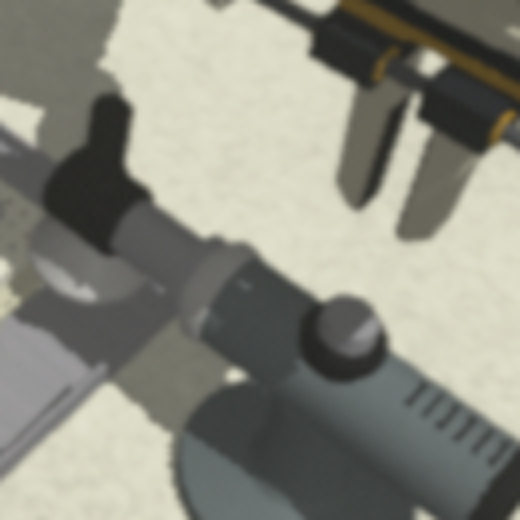

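The nozzle sprang out: the post top moved from scene (335,248) to about (328,240), and the grey inner tube shows longer. Next is the post grasp.

>>> {"op": "play_rows", "data": {
  "commands": [
    {"ax": 0, "ay": 0, "az": 0, "dx": -0.1, "dy": 0.96, "dz": 0, "claw": 50},
    {"ax": 0, "ay": 0, "az": 0, "dx": 0, "dy": 0.96, "dz": 0, "claw": 50},
    {"ax": 0, "ay": 0, "az": 0, "dx": 0, "dy": 0.96, "dz": 0, "claw": 50},
    {"ax": 0, "ay": 0, "az": 0, "dx": 0, "dy": 0.96, "dz": 0, "claw": 50},
    {"ax": 0, "ay": 0, "az": 0, "dx": 0, "dy": 0.96, "dz": 0, "claw": 50}
  ]
}}

```text
t: 14.68
eef_pos: [0.5669, 0.1249, 0.231]
tool_rot: [3.141, 0.002, -0.024]
force: [-0.4, 0.4, 0.2]
gripper_width: 0.538
```

>>> {"op": "play_rows", "data": {
  "commands": [
    {"ax": 0, "ay": 0, "az": 0, "dx": 0, "dy": 0, "dz": 0.3, "claw": 50},
    {"ax": 0, "ay": 0, "az": 0, "dx": 0, "dy": 0, "dz": 0.4, "claw": 50},
    {"ax": 0, "ay": 0, "az": 0, "dx": 0, "dy": 0, "dz": 0.4, "claw": 50},
    {"ax": 0, "ay": 0, "az": 0, "dx": 0, "dy": 0, "dz": 0.4, "claw": 50},
    {"ax": 0, "ay": 0, "az": 0, "dx": 0, "dy": 0, "dz": 0, "claw": 50}
  ]
}}

```text
t: 15.3
eef_pos: [0.5669, 0.1262, 0.186]
tool_rot: [3.141, 0.002, -0.023]
force: [-0.3, -0.4, -0.2]
gripper_width: 0.538
```

Run:
```python
from h import *
s=get_image("scene");st=get_state();print(st["eef_pos"],st["tool_rot"],st["force"])
cv2.imwrite("pics/c6.png",crop(s,280,190,120,120,4))
```

```text
[0.56723743 0.12613613 0.18678594] [ 3.14148803e+00  8.06852911e-04 -2.36739766e-02] [0.51625069 0.45490193 0.80929615]
```

View pics/c6.png

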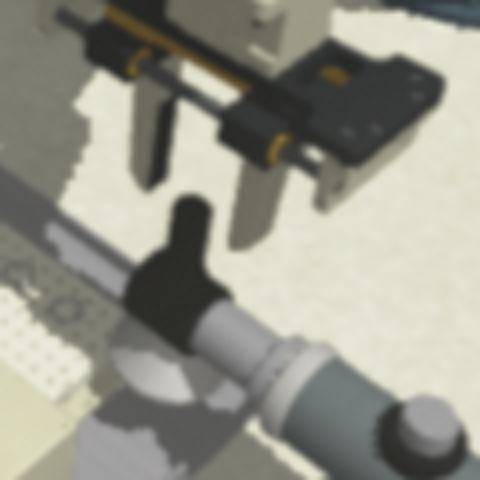

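Fingers straddle the post centrally, so I'll descend and grip.

>>> {"op": "play_rows", "data": {
  "commands": [
    {"ax": 0, "ay": 0, "az": 0, "dx": 0.05, "dy": 0.08, "dz": 0.4, "claw": 50},
    {"ax": 0, "ay": 0, "az": 0, "dx": 0, "dy": 0, "dz": 0.4, "claw": 50},
    {"ax": 0, "ay": 0, "az": 0, "dx": 0, "dy": 0, "dz": 0.4, "claw": 50},
    {"ax": 0, "ay": 0, "az": 0, "dx": 0, "dy": 0, "dz": 0, "claw": 50}
  ]
}}

```text
t: 15.85
eef_pos: [0.5683, 0.1234, 0.15]
tool_rot: [3.141, 0.002, -0.024]
force: [0.1, 0.4, -0.3]
gripper_width: 0.536
```

>>> {"op": "play_rows", "data": {
  "commands": [
    {"ax": 0, "ay": 0, "az": 0, "dx": 0, "dy": 0, "dz": 0, "claw": 0},
    {"ax": 0, "ay": 0, "az": 0, "dx": 0, "dy": 0, "dz": 0, "claw": 0},
    {"ax": 0, "ay": 0, "az": 0, "dx": 0, "dy": 0, "dz": 0, "claw": 0},
    {"ax": 0, "ay": 0, "az": 0, "dx": 0, "dy": 0, "dz": 0, "claw": 0},
    {"ax": 0, "ay": 0, "az": 0, "dx": 0, "dy": 0, "dz": 0, "claw": 0}
  ],
  "grip_force": 40
}}

```text
t: 16.48
eef_pos: [0.569, 0.1235, 0.1515]
tool_rot: [-3.141, -0.0, -0.024]
force: [0.2, 0.7, 3.3]
gripper_width: 0.228
```

>>> {"op": "play_rows", "data": {
  "commands": [
    {"ax": 0, "ay": 0, "az": 0, "dx": 0, "dy": 0.3, "dz": 0, "claw": 0},
    {"ax": 0, "ay": 0, "az": 0, "dx": 0, "dy": 0.4, "dz": 0, "claw": 0},
    {"ax": 0, "ay": 0, "az": 0, "dx": 0, "dy": 0.3, "dz": 0, "claw": 0},
    {"ax": 0, "ay": 0, "az": 0, "dx": 0, "dy": 0, "dz": 0, "claw": 0}
  ]
}}

```text
t: 16.98
eef_pos: [0.568, 0.093, 0.1513]
tool_rot: [-3.141, 0.0, -0.025]
force: [-2.6, 4.0, 4.7]
gripper_width: 0.23
```

>>> {"op": "play_rows", "data": {
  "commands": [
    {"ax": 0, "ay": 0, "az": 0, "dx": 0, "dy": 0.3, "dz": 0, "claw": 0},
    {"ax": 0, "ay": 0, "az": 0, "dx": 0, "dy": 0.4, "dz": 0, "claw": 0},
    {"ax": 0, "ay": 0, "az": 0, "dx": 0, "dy": 0.4, "dz": 0, "claw": 0},
    {"ax": 0, "ay": 0, "az": 0, "dx": 0, "dy": 0.2, "dz": 0, "claw": 0},
    {"ax": 0, "ay": 0, "az": 0, "dx": 0, "dy": 0, "dz": 0, "claw": 0}
  ]
}}

```text
t: 17.6
eef_pos: [0.5668, 0.0548, 0.1513]
tool_rot: [-3.141, 0.001, -0.024]
force: [-2.9, 6.5, 5.8]
gripper_width: 0.231
```

>>> {"op": "play_rows", "data": {
  "commands": [
    {"ax": 0, "ay": 0, "az": 0, "dx": 0, "dy": 0.1, "dz": 0, "claw": 0},
    {"ax": 0, "ay": 0, "az": 0, "dx": 0, "dy": 0.1, "dz": 0, "claw": 0},
    {"ax": 0, "ay": 0, "az": 0, "dx": 0, "dy": 0, "dz": 0, "claw": 0}
  ]
}}

```text
t: 17.98
eef_pos: [0.5666, 0.0492, 0.1513]
tool_rot: [-3.141, 0.001, -0.024]
force: [-4.0, 7.5, 6.7]
gripper_width: 0.229
```

>>> {"op": "play_rows", "data": {
  "commands": [
    {"ax": 0, "ay": 0, "az": 0, "dx": 0, "dy": 0.08, "dz": 0, "claw": 0},
    {"ax": 0, "ay": 0, "az": 0, "dx": 0, "dy": 0, "dz": 0, "claw": 0}
  ]
}}

```text
t: 18.23
eef_pos: [0.5666, 0.0468, 0.1513]
tool_rot: [-3.141, 0.001, -0.024]
force: [-4.0, 7.9, 6.7]
gripper_width: 0.233
```

>>> {"op": "play_rows", "data": {
  "commands": [
    {"ax": 0, "ay": 0, "az": 0, "dx": 0, "dy": 0.06, "dz": 0, "claw": 0},
    {"ax": 0, "ay": 0, "az": 0, "dx": 0, "dy": 0, "dz": 0, "claw": 0}
  ]
}}

```text
t: 18.48
eef_pos: [0.5665, 0.0451, 0.1513]
tool_rot: [-3.14, 0.001, -0.024]
force: [-3.8, 6.9, 5.6]
gripper_width: 0.227
```

>>> {"op": "play_rows", "data": {
  "commands": [
    {"ax": 0, "ay": 0, "az": 0, "dx": 0, "dy": 0.06, "dz": 0, "claw": 0},
    {"ax": 0, "ay": 0, "az": 0, "dx": 0, "dy": 0, "dz": 0, "claw": 0}
  ]
}}

```text
t: 18.73
eef_pos: [0.5665, 0.0448, 0.1511]
tool_rot: [-3.138, 0.001, -0.024]
force: [-2.7, 19.0, 3.8]
gripper_width: 0.23
```

>>> {"op": "play_rows", "data": {
  "commands": [
    {"ax": 0, "ay": 0, "az": 0, "dx": 0, "dy": 0.06, "dz": 0, "claw": 0},
    {"ax": 0, "ay": 0, "az": 0, "dx": 0, "dy": 0, "dz": 0, "claw": 0}
  ]
}}

```text
t: 18.98
eef_pos: [0.5664, 0.0445, 0.151]
tool_rot: [-3.136, 0.001, -0.024]
force: [-2.6, 29.6, 2.4]
gripper_width: 0.231
```

The hard stop is felt at y≈0.045, as expected. I'll ease the push slightly and check.

>>> {"op": "play_rows", "data": {
  "commands": [
    {"ax": 0, "ay": 0, "az": 0, "dx": 0, "dy": -0.05, "dz": 0, "claw": 0},
    {"ax": 0, "ay": 0, "az": 0, "dx": 0, "dy": 0, "dz": 0, "claw": 0},
    {"ax": 0, "ay": 0, "az": 0, "dx": 0, "dy": 0, "dz": 0, "claw": 0}
  ]
}}

```text
t: 19.35
eef_pos: [0.5664, 0.0447, 0.1511]
tool_rot: [-3.138, 0.001, -0.024]
force: [-3.7, 20.3, 3.4]
gripper_width: 0.228
```

Run:
```python
from h import *
s=get_image("scene");t=get_image("top");st=get_state();print(st["t"],st["eef_pos"],st["force"],st["gripper_width"])
cv2.imwrite("pics/c7.png",np.hstack([crop(s,190,130,230,230,1.75)[:400,:400],crop(t,292,173,56,56,7.15)[:400,:400]]) if 0 else np.hstack([cv2.resize(s[130:360,180:410],(400,400)),cv2.resize(t[163:233,285:355],(400,400),interpolation=2)]))
```

```text
19.45 [0.56644445 0.04474312 0.15110474] [-2.48947347 20.07798316  2.27073112] 0.22819117266698466
```

View pics/c7.png

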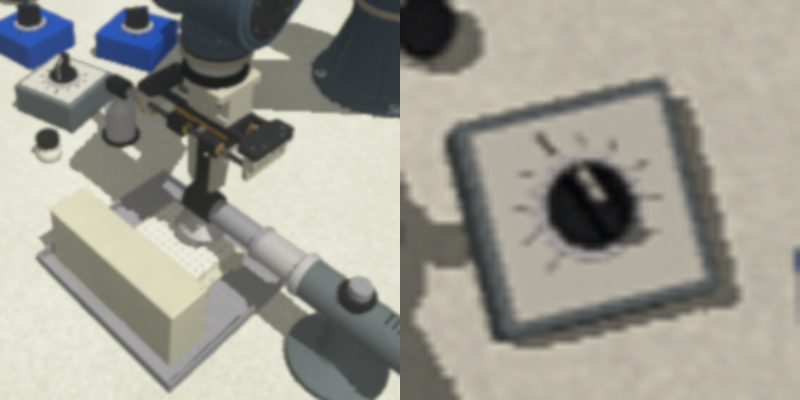

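Both sections are out, the knob pointer is on the thick mark, and the brick, torch and jar are in place. I'm handing in.

```bash
python3 -c "
from station import *
print(job_done())"
```

```text
the job is handed in; nothing more can be done
None
```

I did the whole job in the order asked and handed it in at about 19.5 s, with the gripper still holding the post at the second stop.

- **Knob:** I gripped the bar and turned it clockwise from about 0.65 rad to the thick mark. Before I moved on to the button, the pointer line measured about 33.6° and the thick mark 34.4–34.9° in the top view, so they agree to roughly 1°. In the last picture the pointer still stood on the mark.
- **Nozzle:** I pressed the catch button about 6.5 mm down, and the picture showed the nozzle sprung out. I then pulled the post past the first stop until the force jumped from 7 N to 19 N and then 30 N at y ≈ 0.045. That is 100 mm from its start, where the second stop was expected. I eased the pull to about 20 N to hold, and the last picture shows both sections out.
- **Other things:** the firebrick, torch and jar look to be where they were, judged by eye from the picture only.

The first batch of moves was refused because some fields were missing. The arm did not move, so it had no effect. No check failed or disagreed.

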